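# Hang the strike-off bar in the plaster caddy and lock the keeper

### The arm

A 7-joint arm with a two-finger parallel gripper is mounted at the origin on a cart in front of the work surface, level with it; the furniture and walls round the work are solid. World frame = base frame: x ahead of the robot, y to its left, z up, the work surface at z = 0. Lengths are in m, angles in rad, forces in N, time in s.
With the tool pointing down it reaches from about 0.425 to 0.875 m from the base axis. Payload 4.7 kg.
Tool frame: the origin (TCP) lies on the centre line of the jaws, within the pads' length; the fingertips stand ctrl.tips_ahead ahead of it and the grasp point (between the pads) lies 2 mm behind it (ctrl.tips_ahead is the distance from the TCP to the fingertips, in m); z points along the fingers, y is the line along which they close (so a half turn about z gives the same grasp; the last joint's range is limited). The gripper opens to 85 mm and grips with 20 to 120 N. Pads are 22 mm wide; open, the fingers measure 114 mm over their backs; the gripper's body (76 mm by 85 mm) begins 54 mm behind the grasp point. The pads swing forward as they close: fully open they stand 13 mm farther back than shut.
Start: joints at [1.277, 0.321, -0.07, 1.45, 0.023, 1.371, -0.057], TCP at [0.197, -0.619, 0.248] pointing down, gripper open.
Joint ranges: [-2.86, 2.86], [-0.3, 2.09], [-1.38, 1.24], [0.06, 2.45], [-1.56, 4.7], [0.09, 2.05], [-2.69, 2.69]. Speed limits (rad/s): [2.57, 2.57, 3.14, 3.14, 3.14, 3.14, 3.14].

### API

Orientations are given as a rotation vector (axis times angle).
In Python, from bench import ctrl, camera, workorder, models gives the robot as it stands.
- The arm moves only by the shell command python3 -m handwheel 'ROWS' [OPENING]. ROWS is text: rows parted by semicolons, each of 4 numbers parted by spaces: the shift along the world's x, y, z in mm, then the turn about the world's z in degrees. A call has 1 to 20 rows; each row is the pose to reach, as a shift and turn from the pose commanded when the call began; what a row does not reach only later rows make up. A row lasts 1/10 s, in which the tool goes at most 50 mm and 8.59 degrees, less where a joint would pass 70% of its speed; a pose out of reach is approached as far as the arm can. A call with a gripper value outside its range is refused whole. OPENING is the finger opening in mm, from 0 to 85.4, set as the call begins (- or left out, the last holds). The fingers move at their own pace and stop on an object; the grip force is fixed at half the most. Time passes only in rows, so rows that repeat a pose let the fingers close. It gives the time, the measured TCP pose, the force, the opening and the grip force at its end, in the units of the state.
- ctrl.get_state(): the state, without advancing time (a new reading comes with each control period).
- camera(name): name is "side" or "top" or "wrist"; returns a dict with "color" (480x640x3 uint8, blue, green, red), "range_z" (480x640 float32, m along the optical axis (not along the pixel's ray), 0 where there is no reading), "intrinsics" (3x3 intrinsics, pixels), "position" and "rotation" of the camera in the world. Camera axes: x right, y down, z forward; pixel columns grow to the right and rows downward; lengths in m; the calibration is good to about 2 mm. The wrist camera is an equidistant fisheye: a pixel r from the principal point sees the ray r / f radians off the axis. A picture is of the moment at which its call begins.
- workorder.sign_off(): hands the job in; it is judged then, once.
Trained networks look in the newest picture that a camera, given by its name, has taken for a name from the list of things; names that differ only in an ending like _2 or _b are one class to them, and where a whole thing is asked for, a point or a joint stands for the part that bears it (a point fixed in the world has none). Each returns a list of dicts, best first, with "p" (0 to 1); they miss things now and then, are a little off and sometimes report something else, mostly with a low value. They report only what shows in the picture. A call takes as long as a camera call.
- models.regions_of(camera, target): "pixels" (480x640 bool, what is visible of it) and "box" ([centre column, centre row, width, height] in pixels, round what is visible of it).
- models.mark_of(camera, target): "at" ([column, row] in pixels: a listed point, or the origin of a listed thing).
The state is a dict: "time": time; "joints": joint angles; "qd": joint speeds; "effort": joint torques, N m; "ee_pos": TCP position; "tcp_rot": TCP orientation; "contact_force": force on the tool from outside, world axes, zero at the start; "moment": the same for the moment, N m; "grip_width": finger opening in m; "finger_force": force on a finger pad.
Only numpy, scipy, OpenCV 4.12 (cv2) and the standard library are available. Lean on these libraries where they do the work, as an engineer would, in place of code of your own. Each camera call takes 0.05 s, during which the arm holds its last target. There are 200 camera calls.

### The job

The strike-off bars have to be carried to the next bench in the sloping wooden caddy. Hang the loose wooden bar on the empty peg by the hole in its end, flat against the board and hanging down the slope, then slide the steel keeper by its black knob to the left, all the way to its end stop, so that its tongues lie over both pegs and no bar can come off. Leave the bar already hung on its peg and do not push the mould, cup or tape about.

Things in the scene. Friction and masses are not known exactly. Their poses are not given: they have to be found in the camera images.
- face: Plywood board of the fixed caddy, 330 mm wide, 260 mm up the slope, tilted 30 degrees so that it faces the robot and upward. Origin: centre of its upper surface, 105 mm above the worktop. Axes: x up the slope, y across to the left as seen from the robot, z out of the board. A 22 mm round carry handle lies level with the board, 166 mm up the slope from the origin.
- peg_free (a point): Foot of the empty steel peg, on the board's surface; axes as face. It is the peg on the right as seen from the robot, 60 mm right of the board's middle and 55 mm up the slope from it. The peg is 11 mm thick and stands 17 mm out of the board at right angles.
- peg_used (a point): Foot of the other, equal peg, 120 mm left of the empty one; the short bar hangs on it.
- strike_bar: The loose wooden strike-off bar, 170 x 36 x 14 mm with a thin steel strip on one long edge, 120 g, lying flat on the worktop. Origin: centre of its underside; x along the bar toward the end with the hole, z up.
- strike_bar_hole (a point): Centre of the bar's 18 mm through hole, at half the bar's thickness; 67 mm from the bar's centre, 18 mm from its end.
- keeper (a joint): Keeper slide, m along the board's y: 0 open (tongues 60 mm right of the pegs), 0.060 locked at the end stop (tongues over the pegs); about 2 N. Steel strip 20 mm wide, 43 mm upslope of the pegs, in two dark guides 26 mm high. Its two tongues, 16 mm wide, reach downslope past the pegs, 18 to 22 mm above the board: a bar flat on the board passes under, one not fully on its peg blocks them.
- keeper_knob (a point): Middle of the grip of the black round knob on the keeper, moving with it: 20 mm thick, at right angles to the board; the grip reaches from 35 to 54 mm above the board and this point is 44 mm above it. Below is a steel flange 26 mm wide, its top 25 mm above the board.
- short_bar: A shorter bar, 120 x 36 x 14 mm, already hanging on the left peg. Origin: centre of its underside; x along it toward its hole end, z out of the board.
- mould_white: Bystander: white plaster mould, about 170 x 159 x 35 mm, origin at the centre of its underside.
- mixing_cup: Bystander: small green mixing cup, 62 mm wide, 56 mm high, origin at the centre of its underside.
- masking_tape: Bystander: roll of masking tape, 90 mm wide, 20 mm high, lying flat, origin at the centre of its underside.

How it is judged:
On the way, in this order (a step that is already met when the one before it is completed fails the run):
1. the loose bar is on the empty peg by its hole, flat against the board and pointing down the slope (x of strike_bar_hole in the frame of peg_free between -0.007 and 0.007 m and y of strike_bar_hole in the frame of peg_free between -0.007 and 0.007 m and z of strike_bar_hole in the frame of peg_free below 0.0105 m and x of strike_bar in the frame of peg_free below -0.055 m and angle between the z axis of strike_bar and the z axis of face, either way round below 0.15 rad), for 0.2 s.
2. the keeper is at its locked end stop (value of joint keeper above 0.057 m), for 0.2 s.
At the end, for the whole second after the job is handed in: The bar is on the empty peg: hole within 7 mm of the peg's axis, flat on the board (0.15 rad, 3 mm), its centre at least 55 mm below the peg down the slope, at rest; keeper within 3 mm of its locked end stop; short bar on its peg, within 20 mm of its start (all of step 1 and value of joint keeper above 0.057 m and linear speed of strike_bar below 0.02 m/s and distance of short_bar from where it was at the start of the episode below 0.02 m); the robot touches nothing.
It fails at once if the short bar is pulled off or knocked from its place (more than 30 mm) (distance of short_bar from where it was at the start of the episode above 0.03 m).
It fails at once if the plaster mould is pushed more than 30 mm (distance of mould_white from where it was at the start of the episode above 0.03 m).
It fails at once if the mixing cup is pushed more than 30 mm (distance of mixing_cup from where it was at the start of the episode above 0.03 m).
It fails at once if the roll of tape is pushed more than 30 mm (distance of masking_tape from where it was at the start of the episode above 0.03 m).
It also fails if it takes over 48 s, if anything falls off the work surface, if the arm or the gripper's body presses on something with over 40 N, if the wrist force passes 120 N, or if a joint passes its speed limit or range.

## Working session

There is one attempt and no reset: what is moved stays moved. The work goes in short steps, Python scripts to look and compute and a shell command to move; the robot and the scene stay as the last step left them, time stands still between calls to the robot, and variables do not carry over. Pictures are saved under pics/ and viewed, at most 10 in all, crops included, and the job is handed in when it is done.

```bash
mkdir -p pics; cat > h.py <<'E'
import numpy as np, cv2
from bench import ctrl, camera, workorder, models
from scipy.spatial.transform import Rotation as R
def rot(c):
    r=np.array(c["rotation"]); return r if r.shape==(3,3) else R.from_rotvec(r).as_matrix()
def ray(c,uv):
    K=c["intrinsics"]; return np.array([(uv[0]-K[0,2])/K[0,0],(uv[1]-K[1,2])/K[1,1],1.])
def at_z(c,uv,z):
    d=rot(c)@ray(c,uv); p=np.array(c["position"]); return p+d*(z-p[2])/d[2]
def on_plane(c,uv,p0,n):
    d=rot(c)@ray(c,uv); p=np.array(c["position"]); return p+d*(n@(p0-p))/(n@d)
def cloud(c,m):
    v,u=np.nonzero(m&(c["range_z"]>0)); z=c["range_z"][v,u]; K=c["intrinsics"]
    P=np.c_[(u-K[0,2])/K[0,0]*z,(v-K[1,2])/K[1,1]*z,z]
    return P@rot(c).T+np.array(c["position"])
E
python3 - <<'E'
from h import *
np.set_printoptions(precision=4,suppress=True)
s=ctrl.get_state(); print(s["time"],s["ee_pos"],s["tcp_rot"],ctrl.tips_ahead)
for n in("top","side"):
    c=camera(n); cv2.imwrite(f"pics/{n}0.png",c["color"]); print(n,c["position"],rot(c)[:,2])
    for t in("face","peg_free","peg_used","strike_bar","strike_bar_hole","keeper_knob","short_bar","mould_white","mixing_cup","masking_tape"):
        m=models.mark_of(n,t)[:2]
        for k in m:
            u=np.round(k["at"]).astype(int); 
            z=c["range_z"][min(max(u[1],0),479),min(max(u[0],0),639)]
            w=rot(c)@(ray(c,k["at"])*z)+np.array(c["position"])
            print(t,k["at"],round(k["p"],2),w)
    if n=="top":
        for t in("strike_bar","face"):
            g=models.regions_of(n,t)
            if g:
                P=cloud(c,g[0]["pixels"]); print(t,g[0]["p"],len(P),P.mean(0),P.min(0),P.max(0))
                if t=="strike_bar": print(cv2.minAreaRect((P[P[:,2]<.03,:2]*1000).astype(np.float32)))
E
```

```text
0.0 [ 0.1967 -0.619   0.2472] [-3.1026 -0.4813  0.0006] 0.017
top [ 0.3332 -0.0986  1.323 ] [ 0.1863 -0.0077 -0.9825]
face [246.6, 217.2] 0.95 [0.5751 0.0915 0.1032]
face [265.7, 200.3] 0.49 [0.6137 0.0347 0.1443]
peg_free [265.9, 198.9] 0.79 [0.616  0.0335 0.151 ]
peg_used [226.7, 203.0] 0.97 [0.6066 0.1403 0.1424]
strike_bar [353.5, 245.2] 0.8 [ 0.5076 -0.2121  0.0201]
strike_bar_hole [367.3, 224.5] 0.71 [ 0.5737 -0.2569 -0.0033]
keeper_knob [234.4, 191.6] 0.86 [0.6215 0.1083 0.208 ]
short_bar [226.2, 217.9] 0.73 [0.569  0.1438 0.1245]
mould_white [342.1, 165.1] 0.9 [ 0.7484 -0.1804  0.0352]
mould_white [368.8, 225.2] 0.7 [ 0.5709 -0.2609  0.0006]
mixing_cup [395.9, 172.3] 0.86 [ 0.7342 -0.3469  0.0082]
mixing_cup [339.6, 162.0] 0.58 [ 0.7598 -0.1733  0.0303]
masking_tape [434.1, 280.9] 0.58 [ 0.4042 -0.4501 -0.0008]
strike_bar 0.56 724 [ 0.5093 -0.2247  0.0125] [ 0.4304 -0.2835 -0.0057] [ 0.5929 -0.172   0.022 ]
((513.643798828125, -226.9520263671875), (40.650367736816406, 176.2295379638672), 61.61267852783203)
face 0.61 9850 [0.5742 0.0867 0.1099] [ 0.4509 -0.0789 -0.0082] [0.7385 0.2909 0.2091]
side [ 0.6    -1.1842  0.8828] [-0.0119  0.8228 -0.5681]
face [320.0, 204.0] 0.88 [0.574  0.0865 0.1082]
peg_free [331.2, 206.5] 0.87 [0.6068 0.0474 0.1231]
peg_used [333.7, 184.9] 0.61 [0.6154 0.1316 0.1466]
strike_bar [296.6, 305.7] 0.71 [ 0.5153 -0.2472  0.0136]
strike_bar_hole [318.3, 309.8] 0.8 [ 0.5697 -0.2517  0.0029]
keeper_knob [337.4, 176.1] 0.7 [0.6259 0.1026 0.1916]
short_bar [321.4, 194.3] 0.79 [0.5781 0.1277 0.1172]
mould_white [393.7, 288.7] 0.81 [ 0.7623 -0.2099  0.0332]
mixing_cup [387.9, 340.3] 0.72 [ 0.7316 -0.3715  0.0177]
masking_tape [245.6, 375.7] 0.85 [ 0.4122 -0.4551  0.0011]
```

View pics/top0.png

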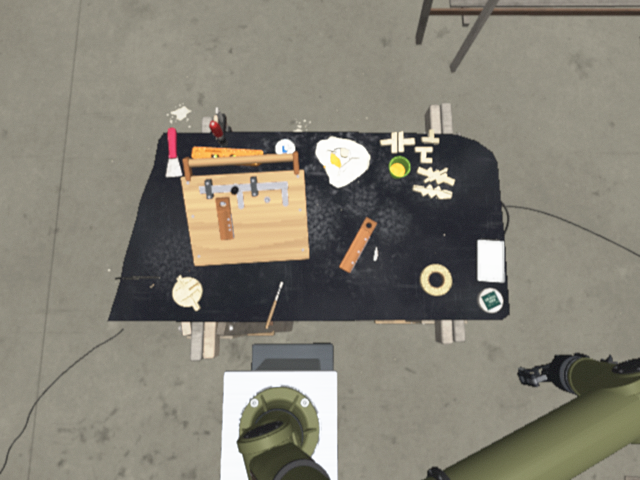

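View pics/side0.png

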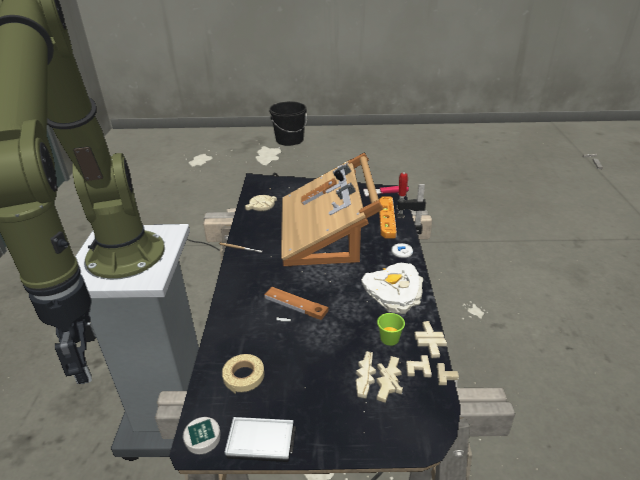

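The top view shows the loose bar at about (358,245) with its hole end at (370,224). The board is at (247,217), the empty peg near (267,199) and the knob near (235,190). The side view agrees. I'll move above the bar and fit the board plane.

```bash
python3 -m handwheel '303 395 0 -46;303 395 0 -46;303 395 0 -46;303 395 0 -46;303 395 0 -46;303 395 0 -46;303 395 0 -46;303 395 0 -46;303 395 0 -46;303 395 0 -46;303 395 0 -46;303 395 0 -46;303 395 0 -46;303 395 0 -46' 85
python3 - <<'E'
from h import *
np.set_printoptions(precision=4,suppress=True)
s=ctrl.get_state(); print(s["time"],s["ee_pos"],R.from_rotvec(s["tcp_rot"]).as_matrix()[:,1],ctrl.tips_ahead)
for n in("top","side"):
    c=camera(n); g=models.regions_of(n,"face"); P=cloud(c,g[0]["pixels"]); P=P[(P[:,2]>.04)]
    for i in range(8):
        q=P if i==0 else P[np.abs((P-m)@nn)<.006]
        m=q.mean(0); nn=np.linalg.svd(q-m,full_matrices=False)[2][2]; nn*=np.sign(nn[2])
    print(n,len(q),m,nn,"tilt",np.degrees(np.arccos(nn[2])),"yaw",np.degrees(np.arctan2(-nn[1],-nn[0])), "res",np.abs((q-m)@nn).mean())
    yaw=np.arctan2(-nn[1],-nn[0]); ey=np.array([-np.sin(yaw),np.cos(yaw),0]);ex=np.cross(ey,nn)
    a=np.c_[q@ex,q@ey]; r=cv2.minAreaRect((a*1000).astype(np.float32)); print(r)
    lo,hi=np.percentile(a,[.5,99.5],axis=0); mid=(lo+hi)/2; print("extent",hi-lo,"centre",ex*mid[0]+ey*mid[1]+nn*(m@nn))
c=camera("wrist"); cv2.imwrite("pics/w0.png",c["color"]); print(c["intrinsics"],c["position"],rot(c))
for t in("strike_bar","strike_bar_hole"):
    print(t,[(k["at"],round(k["p"],2)) for k in models.mark_of("wrist",t)])
g=models.regions_of("wrist","strike_bar"); print([(k["box"],round(k["p"],2)) for k in g]); np.save("wm.npy",g[0]["pixels"])
E
```

```text
time: 2.6
ee_pos: [0.4987, -0.2266, 0.2483]
tcp_rot: [3.044, -0.775, -0.001]
contact_force: [-0.4, -0.0, 0.4]
grip_width: 0.0846
finger_force: 0.0
2.6 [ 0.4987 -0.2266  0.2483] [-0.4782 -0.8783  0.001 ] 0.017
top 8558 [0.5661 0.0853 0.1029] [-0.4995 -0.0316  0.8658] tilt 30.030181713988185 yaw 3.6208783755316953 res 0.00180103420030371
((550.9678955078125, 53.70722961425781), (329.94573974609375, 259.8750915527344), 89.8316650390625)
extent [0.2546 0.3254] centre [0.5713 0.0893 0.106 ]
side 3402 [0.5706 0.0353 0.104 ] [-0.4984 -0.0321  0.8664] tilt 29.959545779312652 yaw 3.6865862256444015 res 0.0013097222409143646
((549.9953002929688, 51.300819396972656), (259.32159423828125, 338.0231628417969), 0.023432202637195587)
extent [0.2575 0.3254] centre [0.5699 0.0837 0.1054]
[[371.6483   0.     323.5335]
 [  0.     371.6483 238.3309]
 [  0.       0.       1.    ]] [ 0.5662 -0.2635  0.3736] [[-0.4776 -0.838  -0.2639]
 [-0.8786  0.4562  0.1414]
 [ 0.0019  0.2994 -0.9541]]
strike_bar [([15.0, 257.7], 0.69), ([315.0, 188.4], 0.65)]
strike_bar_hole [([318.7, 127.5], 0.87)]
[([318.2, 187.5, 39.7, 175.4], 0.87)]
```

View pics/w0.png

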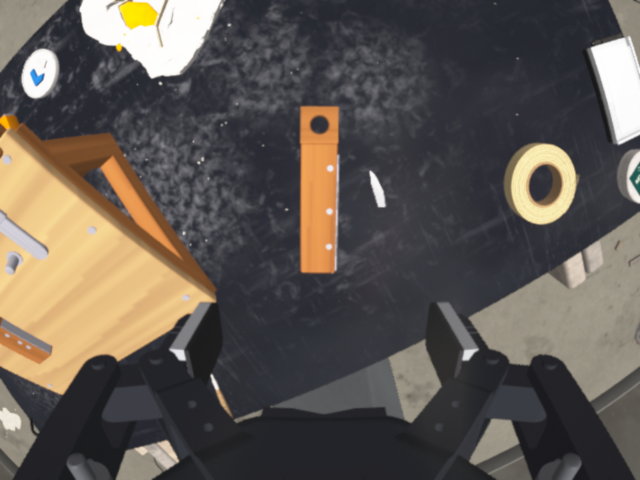

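The wrist view shows the bar from (319,106) to (319,272) with its hole at (319,124), well in line with the jaws. The white offcut beside it is at (376,190). Next I'll compute the bar pose with the fisheye model.

```bash
cat >> h.py <<'E'
def fray(c,uv):
    K=c["intrinsics"]; d=np.array([uv[0]-K[0,2],uv[1]-K[1,2]]); r=np.hypot(*d); t=r/K[0,0]
    return np.r_[d/max(r,1e-9)*np.sin(t),np.cos(t)]
def fat_z(c,uv,z):
    d=rot(c)@fray(c,uv); p=np.array(c["position"]); return p+d*(z-p[2])/d[2]
def fproj(c,w):
    q=rot(c).T@(np.array(w)-np.array(c["position"])); t=np.arctan2(np.hypot(*q[:2]),q[2]); K=c["intrinsics"]
    return q[:2]/np.hypot(*q[:2])*t*K[0,0]+K[:2,2]
E
python3 - <<'E'
from h import *
np.set_printoptions(precision=4,suppress=True)
c=camera("wrist"); m=np.load("wm.npy"); m=cv2.morphologyEx(m.astype(np.uint8),cv2.MORPH_OPEN,np.ones((3,3)))
v,u=np.nonzero(m); P=np.array([fat_z(c,x,.014)[:2]*1000 for x in zip(u,v)]).astype(np.float32)
print(cv2.minAreaRect(P))
for uv in((301,107),(338,107),(301,271),(335,271),(319,124.5)): print(uv,fat_z(c,uv,.014))
E
```

```text
((511.4381408691406, -227.80804443359375), (36.29521942138672, 169.61489868164062), 61.141700744628906)
(301, 107) [ 0.5923 -0.2527  0.014 ]
(338, 107) [ 0.5755 -0.2836  0.014 ]
(301, 271) [ 0.4469 -0.1715  0.014 ]
(335, 271) [ 0.43   -0.2028  0.014 ]
(319, 124.5) [ 0.5692 -0.2596  0.014 ]
```

```bash
python3 -m handwheel '30 -11 -40 0;30 -11 -80 0;30 -11 -120 0;30 -11 -160 0;30 -11 -190 0;30 -11 -190 0;30 -11 -190 0' 55
python3 - <<'E'
from h import *
np.set_printoptions(precision=4,suppress=True)
c=camera("wrist"); cv2.imwrite("pics/w1.png",c["color"])
s=ctrl.get_state(); print(s["time"],s["ee_pos"],R.from_rotvec(s["tcp_rot"]).as_matrix(),ctrl.tips_ahead,s["contact_force"])
E
```

```text
time: 3.75
ee_pos: [0.5302, -0.2354, 0.0587]
tcp_rot: [-3.046, 0.769, 0.0]
contact_force: [0.1, -0.1, -0.1]
grip_width: 0.0549
finger_force: 0.0
3.8 [ 0.5311 -0.2359  0.06  ] [[ 0.88   -0.475   0.0021]
 [-0.475  -0.88   -0.0009]
 [ 0.0023 -0.0002 -1.    ]] 0.017 [-0.0283 -1.1499  0.4665]
```

View pics/w1.png

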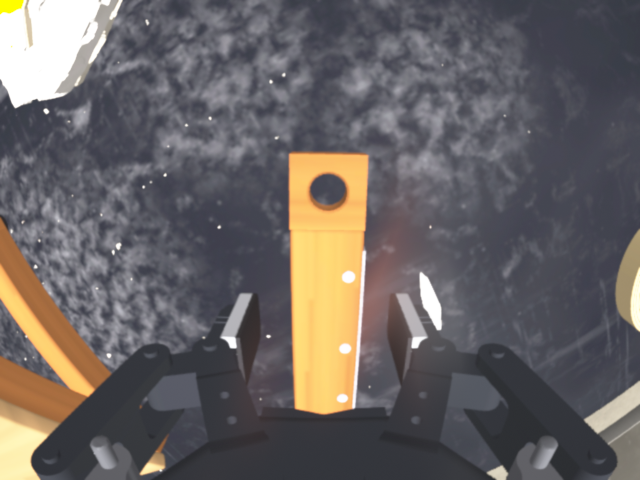

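```bash
python3 - <<'E'
from h import *
np.set_printoptions(precision=1,suppress=True)
c=camera("wrist"); s=ctrl.get_state(); T=R.from_rotvec(s["tcp_rot"]).as_matrix(); p=np.array(s["ee_pos"])
for z in(0,.008,.012,.017,.022):
    print(z,[fproj(c,p+T@np.array([x,y,z])) for x in(-.011,.011) for y in(-.0275,.0275)])
E
```

```text
0 [array([252.2, 351.3]), array([387.2, 351.4]), array([247.3, 304.1]), array([391.5, 304.1])]
0.008 [array([255.3, 340.7]), array([384.4, 340.8]), array([251. , 294.9]), array([388.2, 294.9])]
0.012 [array([256.7, 335.8]), array([383.1, 335.8]), array([252.7, 290.6]), array([386.6, 290.6])]
0.017 [array([258.5, 329.9]), array([381.5, 329.9]), array([254.7, 285.6]), array([384.8, 285.5])]
0.022 [array([260.1, 324.2]), array([380. , 324.2]), array([256.6, 280.8]), array([383. , 280.7])]
```

```bash
python3 -m handwheel '0 -1 -20 0;0 -1 -38 0;0 -1 -38 0;0 -1 -38 0' && python3 -m handwheel '0 0 0 0;0 0 0 0;0 0 0 0;0 0 0 0;0 0 0 0;0 0 0 0' 20 && python3 -m handwheel '0 0 20 0;0 0 50 0;0 0 50 0'
python3 - <<'E'
from h import *
np.set_printoptions(precision=4,suppress=True)
c=camera("wrist"); cv2.imwrite("pics/w2.png",c["color"])
s=ctrl.get_state(); print(s["time"],s["ee_pos"],s["grip_width"],s["finger_force"],ctrl.tips_ahead)
print([(k["at"],round(k["p"],2)) for k in models.mark_of("wrist","strike_bar_hole")])
E
```

```text
time: 4.25
ee_pos: [0.5309, -0.2369, 0.022]
tcp_rot: [3.045, -0.77, 0.003]
contact_force: [0.2, 0.0, 1.0]
grip_width: 0.055
finger_force: 0.0
time: 4.85
ee_pos: [0.5314, -0.237, 0.0226]
tcp_rot: [3.045, -0.77, 0.005]
contact_force: [-1.1, 0.5, 6.7]
grip_width: 0.034
finger_force: 60.3
time: 5.15
ee_pos: [0.5331, -0.2376, 0.0751]
tcp_rot: [3.044, -0.769, 0.013]
contact_force: [1.0, -0.6, -1.0]
grip_width: 0.0339
finger_force: 60.1
5.2 [ 0.5319 -0.2373  0.0731] 0.03403110948760625 60.08621335029602 0.017
[]
```

View pics/w2.png

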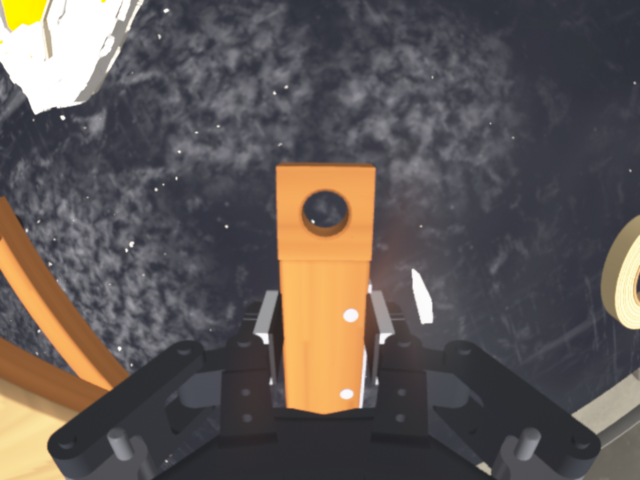

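Wrist view: the bar is held between the pads, its hole end seen at (326,213), and it was lifted off the table. Next I'll work out the hole's offset in the tool frame.

```bash
python3 - <<'E'
from h import *
np.set_printoptions(precision=4,suppress=True)
c=camera("wrist"); s=ctrl.get_state(); T=R.from_rotvec(s["tcp_rot"]).as_matrix(); p=np.array(s["ee_pos"])
print(s["time"],p)
for z in(.008,.012,.017): print(z,[fproj(c,p+T@np.array([.011,y,z])) for y in(-.017,.017)])
for h in (-.006,-.002,.002,.006,.010):   # bar top relative to TCP along tool z
    zt=p[2]-h; f=lambda uv:(T.T@(fat_z(c,uv,zt)-p))
    a,b,o=f((277,169)),f((375,169)),f((326,212)); print(h,"width",np.linalg.norm(a-b),"end",(a+b)/2,"hole",o)
E
```

```text
5.3 [ 0.5297 -0.2365  0.0704]
0.008 [array([277.8646, 296.4406]), array([362.0764, 296.4204])]
0.012 [array([278.9353, 292.1863]), array([361.1442, 292.16  ])]
0.017 [array([280.2093, 287.1387]), array([360.0351, 287.1058])]
-0.006 width 0.031984260841950496 end [ 0.0636  0.0023 -0.006 ] hole [ 0.0491  0.0023 -0.006 ]
-0.002 width 0.03304589494180604 end [ 0.0632  0.0023 -0.002 ] hole [ 0.0482  0.0023 -0.002 ]
0.002 width 0.03410752904166162 end [0.0627 0.0023 0.002 ] hole [0.0472 0.0023 0.002 ]
0.006 width 0.035169163141517266 end [0.0622 0.0024 0.006 ] hole [0.0463 0.0024 0.006 ]
0.01 width 0.03623079724137281 end [0.0618 0.0024 0.01  ] hole [0.0453 0.0024 0.01  ]
```

```bash
python3 -m handwheel '0 0 40 0;0 0 80 0;0 0 120 0;0 0 150 0;0 20 150 5;0 60 150 12;0 100 150 20;0 140 150 26;0 180 150 32;0 220 150 32;0 245 150 32;0 260 150 32;0 260 150 32;0 260 150 32'
python3 - <<'E'
from h import *
np.set_printoptions(precision=4,suppress=True)
c=camera("wrist"); cv2.imwrite("pics/w3.png",c["color"])
s=ctrl.get_state(); T=R.from_rotvec(s["tcp_rot"]).as_matrix(); print(s["time"],s["ee_pos"],np.degrees(np.arctan2(T[1,0],T[0,0])),s["grip_width"],s["contact_force"])
for n in("wrist","top","side"):
    if n!="wrist": c=camera(n)
    for t in("peg_free","strike_bar_hole","keeper_knob"):
        print(n,t,[(k["at"],round(k["p"],2)) for k in models.mark_of(n,t)])
E
```

```text
time: 6.7
ee_pos: [0.5295, 0.0227, 0.2194]
tcp_rot: [3.139, 0.1, -0.003]
contact_force: [-0.5, -0.9, -1.2]
grip_width: 0.0342
finger_force: 60.2
6.75 [0.5296 0.022  0.2196] 3.549888060088207 0.033996391785584855 [ 0.0323 -0.1138 -0.8896]
wrist peg_free [([316.8, 101.4], 0.57)]
wrist strike_bar_hole []
wrist keeper_knob [([131.0, 73.4], 0.58)]
top peg_free [([264.0, 200.0], 0.58)]
top strike_bar_hole []
top keeper_knob [([265.1, 202.4], 0.31)]
side peg_free [([332.2, 208.3], 0.58), ([337.0, 175.2], 0.21)]
side strike_bar_hole [([320.5, 184.9], 0.82)]
side keeper_knob [([341.2, 174.9], 0.73)]
```

View pics/w3.png

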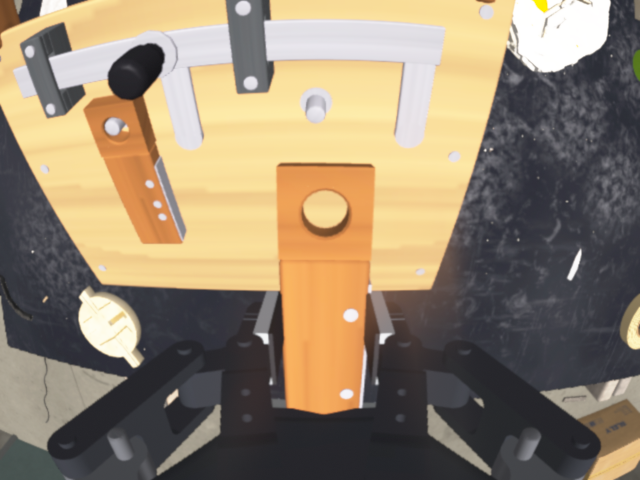

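The wrist view shows the held bar with its hole at (326,213). The empty peg is at (316,105), the knob top at (128,80), the tongues at (185,140) and (412,140), and the short bar on its peg at (115,128). I'll check the peg position against the board model.

```bash
python3 - <<'E'
from h import *
np.set_printoptions(precision=4,suppress=True)
c=camera("wrist"); s=ctrl.get_state(); T=R.from_rotvec(s["tcp_rot"]).as_matrix(); p=np.array(s["ee_pos"]); print(p)
y=np.radians(3.65); n=np.array([-.5*np.cos(y),-.5*np.sin(y),.866]); ey=np.array([-np.sin(y),np.cos(y),0]); ex=np.cross(ey,n)
F=np.array([.571,.086,.105])
for nm,a in dict(pegfoot=(55,-60,0),pegtip=(55,-60,17),used_tip=(55,60,17),tongR=(55,-120,22),tongL=(55,0,22)).items():
    print(nm, fproj(c,F+(ex*a[0]+ey*a[1]+n*a[2])/1000))
def onp(uv,h):
    d=rot(c)@fray(c,uv); q=np.array(c["position"]); return q+d*(n@(F+n*h-q))/(n@d)
for nm,uv,h in(("tip",(315,113),.017),("used",(113,128),.017)):
    w=onp(uv,h)-F; print(nm,w@ex,w@ey, onp(uv,h))
E
```

```text
[0.5299 0.0235 0.2204]
pegfoot [320.857   96.1976]
pegtip [320.7285 109.9296]
used_tip [115.5653 123.5115]
tongR [434.3241 117.8748]
tongL [207.4518 118.4546]
tip 0.053152307728287745 -0.056975631503663304 [0.6121 0.0315 0.1463]
used 0.05219617520107192 0.06287948579607192 [0.6036 0.1511 0.1458]
```

```bash
python3 - <<'E'
import cv2; i=cv2.imread("pics/w3.png")[40:250,220:440]; cv2.imwrite("pics/w3c.png",cv2.resize(i,None,fx=3,fy=2.8,interpolation=cv2.INTER_CUBIC))
E
```

```text
(no output)
```

View pics/w3c.png

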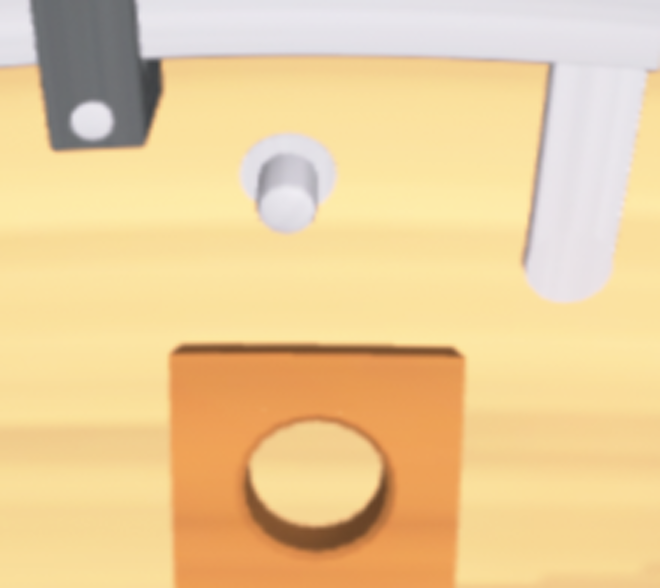

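```bash
python3 -m handwheel '0 0 -40 0;0 0 -70 0;0 0 -74 0;0 0 -78 0;0 0 -82 0;0 0 -86 0;0 0 -90 0;0 0 -94 0' && python3 -m handwheel '0 0 -4 0;0 0 -8 0;0 0 -12 0;0 0 -15 0;0 0 -15 0'
```

```text
time: 8.15
ee_pos: [0.5293, 0.0233, 0.1279]
tcp_rot: [3.139, 0.099, -0.002]
contact_force: [-9.1, -1.0, 7.5]
grip_width: 0.0339
finger_force: 62.0
time: 8.65
ee_pos: [0.5291, 0.0234, 0.1122]
tcp_rot: [3.139, 0.099, -0.003]
contact_force: [-6.6, -0.7, 4.7]
grip_width: 0.0339
finger_force: 62.6
```

```bash
python3 -m handwheel '0 0 -3 0;0 0 -6 0;0 0 -6 0' && python3 -m handwheel '0 0 -2 0;0 0 -3 0;0 0 -3 0'
```

```text
time: 8.95
ee_pos: [0.5299, 0.0235, 0.1065]
tcp_rot: [3.139, 0.1, 0.0]
contact_force: [-4.9, -0.1, 4.5]
grip_width: 0.0342
finger_force: 62.4
time: 9.25
ee_pos: [0.53, 0.0235, 0.1054]
tcp_rot: [3.138, 0.1, -0.0]
contact_force: [-10.3, -0.5, 16.2]
grip_width: 0.034
finger_force: 63.7
```

Force is now along the board normal, so the bar is flat at 30°. I'll back off along the normal and look.

```bash
python3 -m handwheel '-5 0 10 0;-15 -1 28 0;-15 -1 28 0;-15 -1 28 0'
python3 - <<'E'
from h import *
np.set_printoptions(precision=4,suppress=True)
c=camera("wrist"); s=ctrl.get_state(); print(s["time"],s["ee_pos"],s["contact_force"])
cv2.imwrite("pics/w4.png",cv2.resize(c["color"][0:400,120:520],None,fx=1.5,fy=1.5,interpolation=cv2.INTER_CUBIC))
print([(k["at"],round(k["p"],2)) for t in("peg_free","strike_bar_hole") for k in models.mark_of("wrist",t)])
E
```

```text
time: 9.65
ee_pos: [0.5156, 0.0224, 0.131]
tcp_rot: [3.139, 0.099, 0.004]
contact_force: [-0.3, -0.2, -0.4]
grip_width: 0.0346
finger_force: 61.6
9.7 [0.5152 0.0224 0.1303] [-0.5804 -0.3649 -1.5614]
[([307.6, 46.6], 0.94), ([324.3, 224.2], 0.58), ([64.2, 172.5], 0.42)]
```

View pics/w4.png

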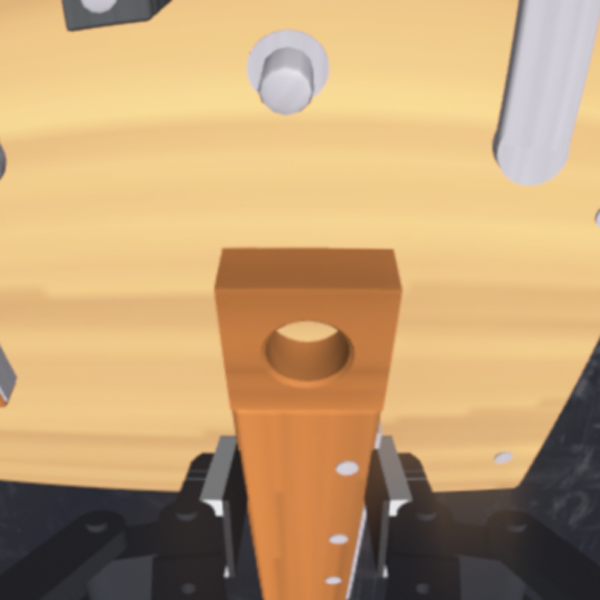

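Wrist crop: the bar is now pitched with the board, hole top at crop (308,351) and peg tip at crop (286,91), foot at (288,66).

```bash
cat >> h.py <<'E'
_y=np.radians(3.65); n=np.array([-.5*np.cos(_y),-.5*np.sin(_y),.866]); ey=np.array([-np.sin(_y),np.cos(_y),0]); ex=np.cross(ey,n)
F=np.array([.571,.086,.105])
def onp(c,uv,h):
    d=rot(c)@fray(c,uv); q=np.array(c["position"]); w=q+d*(n@(F+n*h-q))/(n@d)-F; return np.array([w@ex,w@ey])*1000
E
python3 - <<'E'
from h import *
np.set_printoptions(precision=4,suppress=True)
c=camera("wrist"); f=lambda u,v:(120+u/1.5,v/1.5)
for h in(.040,.043,.046):
    a,b,o=[onp(c,f(*q),h) for q in((217,288),(401,290),(308,351))]; print(h,"w",np.linalg.norm(a-b),"end",(a+b)/2,"yaw",np.degrees(np.arctan2(*((b-a)*[1,-1])[[0,1]])),"hole",o)
print("tip",onp(c,f(286,91),.017),"foot",onp(c,f(288,66),0.002))
s=ctrl.get_state(); print(s["ee_pos"])
E
```

```text
0.04 w 35.694126725559585 end [ 19.203  -62.0607] yaw -0.8722726121442016 hole [  1.5985 -61.8714]
0.043 w 34.38484523058938 end [ 21.7571 -62.0282] yaw -0.8722726121441169 hole [  4.7983 -61.8458]
0.046 w 33.07556373561916 end [ 24.3111 -61.9958] yaw -0.8722726121443704 hole [  7.9981 -61.8203]
tip [ 50.4617 -57.6223] foot [ 50.9628 -57.6422]
[0.5148 0.0225 0.1297]
```

```bash
python3 -m handwheel '10 2 6 0;20 4 12 0;32 6 19 0;32 6 19 0;32 6 19 0'
python3 - <<'E'
from h import *
np.set_printoptions(precision=4,suppress=True)
c=camera("wrist"); s=ctrl.get_state(); print(s["time"],s["ee_pos"],s["contact_force"])
cv2.imwrite("pics/w5.png",cv2.resize(c["color"][80:380,170:470],None,fx=2,fy=2,interpolation=cv2.INTER_CUBIC))
E
```

```text
time: 10.35
ee_pos: [0.5473, 0.0288, 0.1493]
tcp_rot: [-3.14, -0.1, 0.0]
contact_force: [-0.5, -0.2, -0.2]
grip_width: 0.0344
finger_force: 61.6
10.4 [0.5467 0.0287 0.149 ] [-0.6314 -0.5949 -2.264 ]
```

View pics/w5.png

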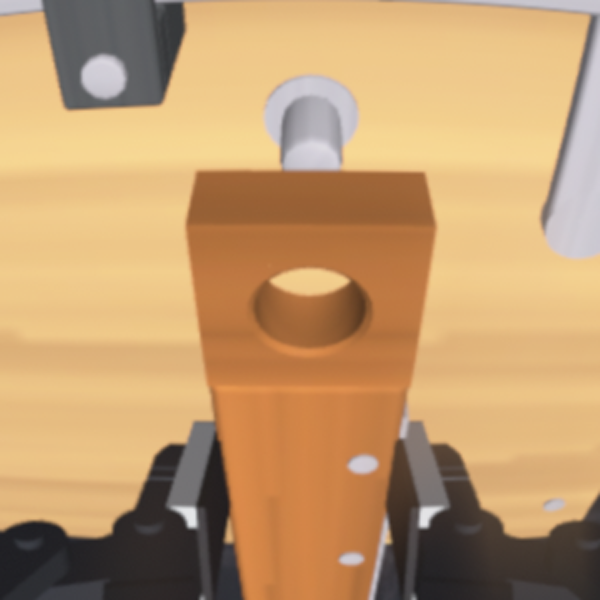

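Peg (tip about crop (312,160)) and hole (311,310) are now laterally in line; the remaining move is up the slope.

```bash
python3 - <<'E'
from h import *
np.set_printoptions(precision=4,suppress=True)
c=camera("wrist"); f=lambda u,v:(170+u/2,80+v/2)
for h in(.037,.040,.043):
    a,b,o,hb=[onp(c,f(*q),h) for q in((188,224),(436,226),(311,309),(311,387))]; print(h,"w",np.linalg.norm(a-b),"end",(a+b)/2,"hole",o,"paint",hb)
print("tip",onp(c,f(312,161),.017),"foot",onp(c,f(311,115),0.001))
s=ctrl.get_state(); print(s["ee_pos"])
E
```

```text
0.037 w 37.65711274159544 end [ 53.7714 -57.9239] hole [ 35.0723 -57.7958] paint [ 13.3388 -57.8838]
0.04 w 36.333766088072025 end [ 56.324  -57.8915] hole [ 38.282  -57.7679] paint [ 17.3123 -57.8528]
0.043 w 35.010419434548616 end [ 58.8766 -57.8591] hole [ 41.4918 -57.74  ] paint [ 21.2858 -57.8219]
tip [ 51.1781 -58.0165] foot [ 50.6277 -57.9354]
[0.5464 0.0285 0.1489]
```

```bash
python3 -m handwheel '10 1 6 0;10 1 6 0;12 1 2 0;14 1 -1 0;16 1 -4 0;18 1 -7 0;18 1 -7 0'
python3 - <<'E'
from h import *
np.set_printoptions(precision=4,suppress=True)
c=camera("wrist"); s=ctrl.get_state(); print(s["time"],s["ee_pos"],s["contact_force"])
cv2.imwrite("pics/w6.png",cv2.resize(c["color"][80:380,170:470],None,fx=2,fy=2,interpolation=cv2.INTER_CUBIC))
E
```

```text
time: 11.15
ee_pos: [0.5646, 0.0295, 0.1416]
tcp_rot: [-3.14, -0.1, 0.002]
contact_force: [-0.0, -1.7, -0.5]
grip_width: 0.034
finger_force: 61.6
11.2 [0.5647 0.0295 0.1419] [ 0.8243 -1.0355 -0.7433]
```

View pics/w6.png

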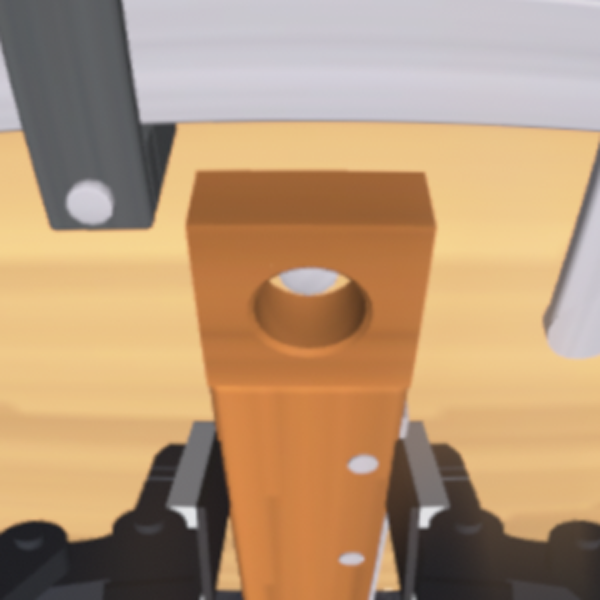

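The peg shows through the hole at crop (310,280), centred, with no contact force. I'll keep sliding on along the peg axis.

```bash
python3 -m handwheel '1 0 -2 0;2 0 -4 0;3 0 -5 0;4 0 -7 0;4 0 -7 0' && python3 -m handwheel '1 0 -2 0;2 0 -3 0;2 0 -3 0'
```

```text
time: 11.7
ee_pos: [0.5688, 0.0295, 0.1351]
tcp_rot: [-3.14, -0.1, 0.001]
contact_force: [0.0, -0.4, -1.4]
grip_width: 0.034
finger_force: 61.6
time: 12.0
ee_pos: [0.5709, 0.0295, 0.1322]
tcp_rot: [3.14, 0.1, -0.0]
contact_force: [-0.0, 0.4, -0.4]
grip_width: 0.0341
finger_force: 61.6
```

```bash
python3 -m handwheel '1 0 -1 0;1 0 -2 0;2 0 -3 0;2 0 -3 0'
python3 - <<'E'
from h import *
np.set_printoptions(precision=4,suppress=True)
c=camera("wrist"); s=ctrl.get_state(); print(s["time"],s["ee_pos"],s["contact_force"])
cv2.imwrite("pics/w7.png",cv2.resize(c["color"][80:380,170:470],None,fx=2,fy=2,interpolation=cv2.INTER_CUBIC))
E
```

```text
time: 12.4
ee_pos: [0.572, 0.0296, 0.1299]
tcp_rot: [3.139, 0.1, -0.003]
contact_force: [-7.4, -0.5, 7.0]
grip_width: 0.0341
finger_force: 62.5
12.45 [0.572  0.0296 0.1299] [-7.1043 -0.6367  5.9919]
```

View pics/w7.png

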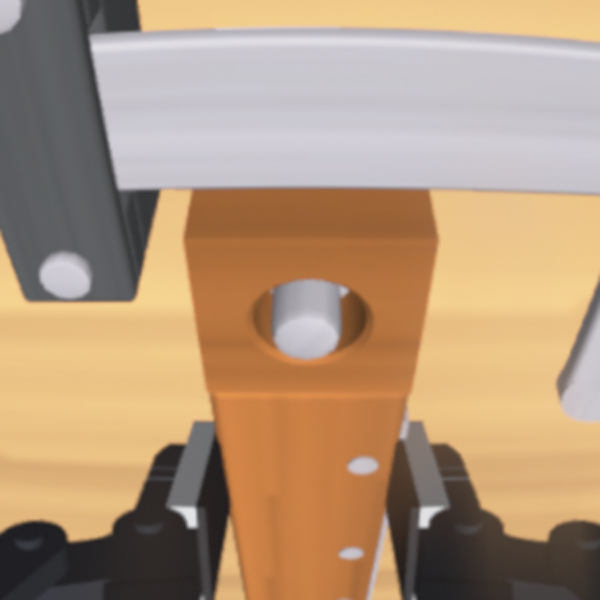

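The peg stands through the hole and the bar presses flat on the board. I'll release it and back off. I've now used up the viewing allowance, so from here I check with numbers only.

```bash
python3 -m handwheel '0 0 0 0;0 0 0 0;0 0 0 0;0 0 0 0' 52 && python3 -m handwheel '-10 0 18 0;-25 0 43 0;-45 0 78 0;-60 0 110 0;-60 0 110 0;-60 0 110 0;-60 0 110 0'
python3 - <<'E'
from h import *
np.set_printoptions(precision=4,suppress=True)
c=camera("wrist"); s=ctrl.get_state(); print(s["time"],s["ee_pos"],s["contact_force"])
for t in("peg_free","peg_used","strike_bar","strike_bar_hole","keeper_knob","short_bar"):
    for k in models.mark_of("wrist",t)[:2]: print(t,k["at"],round(k["p"],2),"h=0",onp(c,k["at"],0),"7",onp(c,k["at"],.007),"44",onp(c,k["at"],.044))
g=models.regions_of("wrist","strike_bar")[0]; v,u=np.nonzero(g["pixels"])
print(g["p"],cv2.minAreaRect(np.array([onp(c,q,.014) for q in zip(u,v)],np.float32)))
for nm in("top","side"):
    c=camera(nm)
    g=models.regions_of(nm,"strike_bar")
    if g:
        P=cloud(c,g[0]["pixels"])-F; print(nm,g[0]["p"],"height med",np.percentile(P@n,[5,50,95]),"slope",np.percentile(P@ex,[2,98]),"y",np.percentile(P@ey,[2,98]))
    g=models.regions_of(nm,"keeper_knob")
    for k in models.mark_of(nm,"keeper_knob")[:2]: 
        w=on_plane(c,k["at"],F+n*.044,n)-F; print(nm,"knob",k["p"],w@ex,w@ey)
E
```

```text
time: 12.85
ee_pos: [0.5731, 0.0295, 0.1293]
tcp_rot: [-3.14, -0.1, -0.001]
contact_force: [0.0, -0.6, -0.8]
grip_width: 0.0517
finger_force: 0.0
time: 13.55
ee_pos: [0.5127, 0.0293, 0.2383]
tcp_rot: [-3.14, -0.099, 0.002]
contact_force: [0.1, -0.1, 0.7]
grip_width: 0.0519
finger_force: 0.0
13.6 [0.5125 0.0294 0.238 ] [-0.9923 -0.1083 -0.3628]
peg_free [327.4, 76.9] 0.77 h=0 [ 51.2335 -56.9297] 7 [ 54.1565 -56.8412] 44 [ 69.6067 -56.3738]
peg_free [161.0, 148.3] 0.73 h=0 [ 2.6376 64.2778] 7 [ 7.1309 60.4497] 44 [30.881  40.2156]
peg_used [146.1, 89.6] 0.75 h=0 [50.8385 62.7755] 7 [53.7743 58.996 ] 44 [69.292  39.0184]
strike_bar [326.1, 162.7] 0.59 h=0 [-15.0768 -56.3832] 7 [-10.0111 -56.3124] 44 [ 16.7645 -55.9383]
strike_bar_hole [329.4, 81.8] 0.98 h=0 [ 47.8641 -58.1802] 7 [ 50.896  -58.0514] 44 [ 66.9217 -57.3704]
keeper_knob [165.3, 42.9] 0.88 h=0 [81.349  41.7648] 7 [83.2989 38.6641] 44 [93.6055 22.2751]
0.75 ((-12.529441833496094, -58.61023712158203), (37.37287521362305, 174.02728271484375), 89.92594909667969)
top 0.56 height med [0.0107 0.0145 0.0184] slope [-0.0959  0.0681] y [-0.0751 -0.0521]
side 0.94 height med [0.0041 0.014  0.0171] slope [-0.0939  0.0708] y [-0.08   -0.0405]
side knob 0.75 0.09003257851424071 0.024546982616631997
side knob 0.41 0.1606421355466622 -0.5239579746373008
```

The bar is flat (top 14 mm above the board), the hole is at the peg, and its centre is about 63 mm down the slope. Next is the knob, at about (0.6285, 0.112, 0.190).

```bash
python3 -m handwheel '40 30 10 0;80 60 10 0;116 83 10 0;116 83 10 0;116 83 10 0;116 83 10 0' 36
python3 - <<'E'
from h import *
np.set_printoptions(precision=4,suppress=True)
c=camera("wrist"); s=ctrl.get_state(); T=R.from_rotvec(s["tcp_rot"]).as_matrix(); p=np.array(s["ee_pos"]); print(s["time"],p,s["contact_force"])
for k in models.mark_of("wrist","keeper_knob")[:2]: print(k["at"],round(k["p"],2),onp(c,k["at"],.044))
for k in models.regions_of("wrist","keeper_knob")[:2]: print(k["box"],k["p"])
K=F+.0936*ex+.0223*ey+.044*n; print("model px",fproj(c,K),fproj(c,K+n*.01),K)
print("jaw centre line px",[fproj(c,p+T@np.array([0,0,z])) for z in(0.01,.05)])
print("peg,hole",[(k["at"],round(k["p"],2)) for t in("peg_free","strike_bar_hole") for k in models.mark_of("wrist",t)[:2]])
E
```

```text
time: 14.95
ee_pos: [0.6283, 0.1117, 0.2494]
tcp_rot: [3.139, 0.099, -0.001]
contact_force: [0.1, 0.0, 1.3]
grip_width: 0.0361
finger_force: 0.0
15.0 [0.6283 0.1114 0.2499] [-0.1323 -0.5241  0.5428]
[319.0, 270.1] 0.63 [93.2828 22.8116]
[351.0, 261.0, 389.2, 72.7] 0.81
[630.9, 361.0, 18.2, 42.0] 0.29
model px [319.9475 269.7428] [319.89   284.9312] [0.6285 0.112  0.1899]
jaw centre line px [array([320.6861, 315.9534]), array([321.1427, 277.4933])]
peg,hole [([430.0, 257.9], 0.8), ([434.0, 266.3], 0.78)]
```

```bash
python3 -m handwheel '0 1 -15 0;0 1 -30 0;0 1 -40 0;0 1 -47 0;0 1 -47 0;0 1 -47 0'
python3 - <<'E'
from h import *
np.set_printoptions(precision=4,suppress=True)
c=camera("wrist"); s=ctrl.get_state(); T=R.from_rotvec(s["tcp_rot"]).as_matrix(); p=np.array(s["ee_pos"]); print(s["time"],p,s["contact_force"])
for k in models.mark_of("wrist","keeper_knob")[:2]: print(k["at"],round(k["p"],2),onp(c,k["at"],.044))
print([fproj(c,p+T@np.array([.011,y,.012])) for y in(-.018,.018)])
E
```

```text
time: 15.8
ee_pos: [0.629, 0.1137, 0.2023]
tcp_rot: [-3.14, -0.1, 0.0]
contact_force: [0.2, -0.1, -0.2]
grip_width: 0.0363
finger_force: 0.0
15.85 [0.6292 0.1137 0.2027] [-0.25    0.1597  0.5421]
[327.4, 319.5] 0.58 [88.7916 20.7421]
[array([275.6716, 289.2245]), array([363.9346, 289.1927])]
```

```bash
python3 -m handwheel '0 6 0 0;-1 12 0 0;-1 18 0 0;-2 24 0 0;-2 30 0 0;-2 36 0 0;-3 42 0 0;-3 48 0 0' && python3 -m handwheel '0 4 0 0;0 8 0 0;-1 11 0 0;-1 14 0 0;-1 17 0 0;-1 17 0 0'
```

```text
time: 16.7
ee_pos: [0.6257, 0.162, 0.2023]
tcp_rot: [3.14, 0.1, -0.001]
contact_force: [0.1, -2.4, 1.5]
grip_width: 0.0363
finger_force: 1.1
time: 17.3
ee_pos: [0.6255, 0.1703, 0.202]
tcp_rot: [3.128, 0.09, -0.004]
contact_force: [-2.3, -15.4, 5.5]
grip_width: 0.0361
finger_force: 7.4
```

```bash
python3 -m handwheel '0 -12 0 0;0 -14 0 0;0 -14 0 0'
python3 - <<'E'
from h import *
np.set_printoptions(precision=4,suppress=True)
c=camera("wrist"); s=ctrl.get_state(); p=np.array(s["ee_pos"]); print(s["time"],p,s["contact_force"],s["finger_force"])
a=cv2.imread("pics/w3.png")
class _: pass
for t in("keeper_knob","peg_free","peg_used","strike_bar_hole"):
  for k in models.mark_of("wrist",t)[:2]: print(t,k["at"],round(k["p"],2),onp(c,k["at"],.044),onp(c,k["at"],.007))
for nm in("side","top"):
    c=camera(nm)
    for k in models.mark_of(nm,"keeper_knob")[:2]:
        w=on_plane(c,k["at"],F+n*.044,n)-F; print(nm,"knob",k["at"],k["p"],w@ex,w@ey)
E
```

```text
time: 17.6
ee_pos: [0.6246, 0.1653, 0.2021]
tcp_rot: [-3.139, -0.1, 0.001]
contact_force: [0.5, -0.1, 0.0]
grip_width: 0.0362
finger_force: 0.0
17.65 [0.6245 0.1659 0.2022] [ 0.4297 -0.0778 -0.0499] 0.0
keeper_knob [328.6, 315.1] 0.61 [90.8688 72.1592] [28.4855 71.1976]
peg_free [527.2, 283.1] 0.63 [110.9441 -12.2581] [ 57.7062 -51.6764]
peg_used [344.0, 289.7] 0.64 [109.9827  66.4393] [56.3068 62.8719]
strike_bar_hole [534.3, 291.0] 0.59 [104.4857 -19.2778] [ 48.3056 -61.8939]
side knob [339.2, 166.9] 0.61 0.10131689466650234 0.06577387274275934
top knob [214.6, 190.4] 0.71 0.09769508488957365 0.0731679563946152
```

```bash
python3 - <<'E'
from h import *
np.set_printoptions(precision=1,suppress=True)
c=camera("wrist"); cv2.imwrite("pics/w8.png",c["color"])
# rebuild the camera pose of pics/w3.png: same mount, TCP then at (.5299,.0235,.2204)
s=ctrl.get_state(); d=dict(c); d["position"]=np.array(c["position"])-np.array(s["ee_pos"])+[.5299,.0235,.2204]
for nm,uv,h in(("guideL topL",(24,40),.026),("guideL topR",(62,30),.026),("guideL lowR",(80,95),.026),("guideL lowL",(50,112),.026),("guideM lowL",(237,90),.026),("guideM lowR",(267,90),.026),("tongL end",(190,142),.022),("tongR end",(410,142),.022),("knob top",(125,85),.054),("flange right",(176,52),.025),("strip left end",(18,80),.022),("strip right end",(443,45),.022)):
    print(nm,onp(d,uv,h))
# current height map over keeper region from top camera
t=camera("top"); P=cloud(t,np.ones((480,640),bool))-F; q=np.c_[P@ex,P@ey,P@n]*1000
for lo,hi in((86,102),(60,80),(48,60),(36,48)):
    m=(q[:,0]>lo)&(q[:,0]<hi); print("slope",lo,hi,[(y,round(float(np.median(q[m&(abs(q[:,1]-y)<4),2])),0)) for y in range(-100,120,8) if (m&(abs(q[:,1]-y)<4)).any()])
E
```

```text
guideL topL [121.3  97.9]
guideL topR [119.7  69.8]
guideL lowR [80.8 71.3]
guideL lowL [74.1 97.8]
guideM lowL [ 72.2 -19. ]
guideM lowR [ 71.4 -33.8]
tongL end [40.6 13.5]
tongR end [  38.9 -108.5]
knob top [92.8 23.7]
flange right [95.2  8.9]
strip left end [ 98.2 117.6]
strip right end [  96.1 -117.6]
slope 86 102 [(-100, -3.0), (-92, -3.0), (-84, 560.0), (-76, 572.0), (-68, 584.0), (-60, 590.0), (-52, 591.0), (-44, 591.0), (-36, 588.0), (-28, 585.0), (-20, 580.0), (-12, 572.0), (-4, 562.0), (4, 23.0), (12, 21.0), (20, 20.0), (28, 19.0), (36, -178.0), (44, -176.0), (52, 53.0), (60, -179.0), (68, -177.0), (76, -178.0), (84, -175.0), (92, -178.0), (100, -177.0), (108, -644.0), (116, -1102.0)]
slope 60 80 [(-100, 608.0), (-92, 597.0), (-84, 609.0), (-76, 615.0), (-68, 617.0), (-60, 617.0), (-52, 617.0), (-44, 612.0), (-36, 606.0), (-28, 600.0), (-20, 591.0), (-12, 577.0), (-4, 3.0), (4, 1.0), (12, 1.0), (20, -0.0), (28, 1.0), (36, 1.0), (44, 1.0), (52, 13.0), (60, 22.0)]
slope 48 60 [(-100, 621.0), (-92, 629.0), (-84, 633.0), (-76, 634.0), (-68, 635.0), (-60, 633.0), (-52, 632.0), (-44, 633.0), (-36, 617.0), (-28, 606.0), (-20, 592.0), (-12, -0.0), (-4, -0.0), (4, 0.0), (12, 1.0), (20, -1.0), (28, -1.0), (36, 1.0), (44, 5.0), (52, 15.0), (60, 13.0)]
slope 36 48 [(-100, 644.0), (-92, 648.0), (-84, 649.0), (-76, 649.0), (-68, 648.0), (-60, 645.0), (-52, 638.0), (-44, 630.0), (-36, 629.0), (-28, 612.0), (-20, 2.0), (-12, 0.0), (-4, 1.0), (4, -0.0), (12, -0.0), (20, -1.0), (28, 0.0), (36, 0.0), (44, 1.0), (52, 14.0), (60, -1.0)]
```

The top depth map puts the left tongue's edge at y≈54–56 (22 mm high), over the used peg. That, plus the hard 15 N reaction, suggests the end stop was reached. I'll retreat and confirm with an unobstructed view.

```bash
python3 -m handwheel '0 -2 20 0;0 -2 50 0;0 -2 90 0;-40 -40 110 0;-80 -90 120 0;-110 -140 120 0;-110 -140 120 0;-110 -140 120 0;-110 -140 120 0'
python3 - <<'E'
from h import *
np.set_printoptions(precision=1,suppress=True)
s=ctrl.get_state(); print(s["time"],s["ee_pos"])
c=camera("wrist"); cv2.imwrite("pics/w9.png",c["color"]); print("range",(c["range_z"]>0).mean())
for t in("keeper_knob","peg_free","peg_used","strike_bar_hole","strike_bar","short_bar"):
  for k in models.mark_of("wrist",t)[:2]: print(t,k["at"],round(k["p"],2),[onp(c,k["at"],h) for h in(0,.007,.044)])
# rectified height-22 image of the keeper zone: brightness/saturation profiles across y
hsv=cv2.cvtColor(c["color"],cv2.COLOR_BGR2HSV)
for sl in(40,44,48,60,66,72):
    row=[]
    for y in range(-100,110,4):
        u=fproj(c,F+(ex*sl+ey*y)/1000+n*.022); i,j=np.round(u).astype(int); row.append(int(hsv[j,i,1]) if 0<=i<640 and 0<=j<480 else -1)
    print(sl,row)
for nm in("side",):
    c=camera(nm)
    for k in models.mark_of(nm,"keeper_knob")[:1]:
        w=on_plane(c,k["at"],F+n*.044,n)-F; print(nm,"knob",k["p"],w@ex*1e3,w@ey*1e3)
E
```

```text
time: 19.05
ee_pos: [0.5149, 0.0243, 0.3228]
tcp_rot: [3.14, 0.097, 0.002]
contact_force: [-0.4, 0.6, -0.4]
grip_width: 0.0361
finger_force: 0.0
19.05 [0.5 0.  0.3]
range 0.996142578125
keeper_knob [139.7, 79.3] 0.85 [array([76.1, 99.9]), array([78.8, 96. ]), array([92.8, 75.6])]
peg_free [321.3, 94.7] 0.88 [array([ 49. , -58.2]), array([ 52.3, -58.3]), array([ 69.8, -58.4])]
peg_used [184.8, 99.5] 0.65 [array([51. , 61.3]), array([54.3, 58.4]), array([71.5, 43. ])]
strike_bar [322.3, 156.1] 0.66 [array([-15. , -58.9]), array([-10.1, -58.9]), array([ 15.5, -59. ])]
short_bar [193.4, 145.9] 0.6 [array([ 1.2, 63.6]), array([ 5.7, 60.6]), array([29.3, 44.9])]
40 [91, 90, 91, 91, 91, 90, 134, 166, 165, 6, 5, 7, 7, 164, 164, 109, 91, 91, 91, 91, 90, 91, 90, 90, 90, 91, 91, 92, 91, 92, 92, 93, 93, 93, 96, 162, 166, 167, 166, 20, 7, 5, 6, 161, 130, 96, 96, 97, 97, 97, 97, 97, 96]
44 [96, 95, 95, 95, 95, 95, 113, 165, 166, 7, 5, 7, 7, 166, 164, 100, 95, 96, 96, 96, 94, 97, 97, 97, 98, 97, 97, 97, 99, 97, 98, 98, 97, 98, 109, 162, 165, 166, 158, 7, 7, 7, 7, 133, 138, 101, 100, 101, 101, 101, 
[... 243 characters left out ...]
, 90, 90, 90, 90, 90, 128, 164, 163, 5, 7, 7, 7, 165, 166, 103, 88, 88, 87, 87, 88, 88, 88, 87, 88, 88, 88, 88, 89, 88, 88, 88, 88, 88, 96, 160, 167, 166, 152, 6, 7, 5, 7, 165, 140, 87, 88, 87, 88, 87, 88, 88, 87]
66 [89, 90, 89, 90, 90, 90, 134, 166, 165, 5, 5, 7, 7, 166, 167, 93, 91, 91, 91, 91, 91, 91, 91, 91, 91, 91, 91, 92, 92, 91, 92, 91, 92, 92, 114, 160, 166, 166, 164, 5, 5, 7, 7, 160, 135, 93, 94, 94, 93, 93, 95, 95, 95]
72 [93, 92, 92, 93, 93, 93, 113, 162, 162, 5, 7, 8, 6, 162, 164, 98, 102, 11, 7, 11, 34, 93, 93, 93, 93, 93, 93, 93, 93, 93, 93, 93, 93, 93, 107, 163, 164, 163, 147, 7, 7, 7, 7, 144, 98, 98, 50, 14, 16, 7, 9, 99, 95]
side knob 0.6 70.8744704124822 -99.95832141004382
```

```bash
python3 - <<'E'
from h import *
c=camera("wrist"); hsv=cv2.cvtColor(c["color"],cv2.COLOR_BGR2HSV)[:,:,1].astype(np.float32)
for y0 in(-58,62):
    ys=np.arange(y0-14,y0+14,.25); A=[]
    for sl in(42,46,60,64):
        uv=np.array([fproj(c,F+(ex*sl+ey*y)/1000+n*.022) for y in ys],np.float32)
        v=cv2.remap(hsv,uv[None,:,0],uv[None,:,1],cv2.INTER_LINEAR)[0]; k=ys[v<80]; A.append((round((k[0]+k[-1])/2,2),round(k[-1]-k[0],2)))
    print(y0,A)
P=np.array(c["position"])
s=models.regions_of("wrist","strike_bar")[0]; v,u=np.nonzero(s["pixels"]); z=c["range_z"][v,u]
W=np.array([P+rot(c)@(fray(c,(a,b))/fray(c,(a,b))[2]*d) for a,b,d in zip(u,v,z)])-F; print("bar height pct",np.percentile(W@n*1e3,[5,25,50,75,95]))
E
```

```text
-58 [(np.float64(-57.88), np.float64(16.25)), (np.float64(-57.88), np.float64(16.25)), (np.float64(-58.0), np.float64(16.5)), (np.float64(-57.88), np.float64(16.25))]
62 [(np.float64(62.38), np.float64(16.75)), (np.float64(61.88), np.float64(17.25)), (np.float64(62.0), np.float64(17.0)), (np.float64(62.0), np.float64(17.0))]
bar height pct [14.07314839 14.98235642 15.46501438 15.93775512 16.60518723]
```

The tongues are centred at -57.9 and 62.0, against pegs at about -57.7 and 62.4, so the keeper is locked. The bar lies flat.

```bash
python3 -c "
from bench import workorder; print(workorder.sign_off())"
```

```text
the job is handed in; nothing more can be done
None
```

The loose bar hangs flat on the empty peg, the keeper is at its end stop with its tongues over both pegs, and the job is handed in at about 19 s (no verdict was returned); I viewed 11 pictures instead of the 10 allowed.

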